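# Put the finger planes away in order of size

### The job

Put the four brass finger planes away on the wooden rail in order of size, one on each cork pad: the smallest on the pad beside the round knob, then each next larger one, so that the largest is beside the straight bar at the other end. Each should stand on its sole in the middle of its pad, its length straight across the rail (either way round), and be let go.

Things in the scene. Friction and masses are not known exactly. Their poses are not given: they have to be found in the camera images.
- plane_a_mid (a point): the smallest of four loose brass finger planes (a luthier's tiny hand planes): a block 32 mm long, 15 mm wide and 20 mm high, flat parallel cheeks to grip across its width, flat sole below, a dark wooden wedge and a steel blade between the cheeks (they may stand up to 6 mm above them). The point is its centre, half-way up (10 mm above its sole); x runs along its length, y across its width, z up. It starts standing on its sole on the bench at any yaw.
- plane_b_mid (a point): the second smallest of four loose brass finger planes (a luthier's tiny hand planes): a block 46 mm long, 22 mm wide and 24 mm high, flat parallel cheeks to grip across its width, flat sole below, a dark wooden wedge and a steel blade between the cheeks (they may stand up to 6 mm above them). The point is its centre, half-way up (12 mm above its sole); x runs along its length, y across its width, z up. It starts standing on its sole on the bench at any yaw.
- plane_c_mid (a point): the second largest of four loose brass finger planes (a luthier's tiny hand planes): a block 60 mm long, 29 mm wide and 28 mm high, flat parallel cheeks to grip across its width, flat sole below, a dark wooden wedge and a steel blade between the cheeks (they may stand up to 6 mm above them). The point is its centre, half-way up (14 mm above its sole); x runs along its length, y across its width, z up. It starts standing on its sole on the bench at any yaw.
- plane_d_mid (a point): the largest of four loose brass finger planes (a luthier's tiny hand planes): a block 74 mm long, 36 mm wide and 32 mm high, flat parallel cheeks to grip across its width, flat sole below, a dark wooden wedge and a steel blade between the cheeks (they may stand up to 6 mm above them). The point is its centre, half-way up (16 mm above its sole); x runs along its length, y across its width, z up. It starts standing on its sole on the bench at any yaw.
- pad1_top (a point): cork pad 1 of four in a row on the dark wooden rail, counted from the robot's left to its right: 90 mm across the rail, 50 mm along it, 2 mm thick; pads are 85 mm apart. The point is the centre of its top face, 17 mm above the bench (rail 15 mm thick, 100 mm deep, 460 mm long, fixed). x points across the rail (the way the planes should lie), y along the rail, z up.
- pad2_top (a point): cork pad 2 of four in a row on the dark wooden rail, counted from the robot's left to its right: 90 mm across the rail, 50 mm along it, 2 mm thick; pads are 85 mm apart. The point is the centre of its top face, 17 mm above the bench (rail 15 mm thick, 100 mm deep, 460 mm long, fixed). x points across the rail (the way the planes should lie), y along the rail, z up.
- pad3_top (a point): cork pad 3 of four in a row on the dark wooden rail, counted from the robot's left to its right: 90 mm across the rail, 50 mm along it, 2 mm thick; pads are 85 mm apart. The point is the centre of its top face, 17 mm above the bench (rail 15 mm thick, 100 mm deep, 460 mm long, fixed). x points across the rail (the way the planes should lie), y along the rail, z up.
- pad4_top (a point): cork pad 4 of four in a row on the dark wooden rail, counted from the robot's left to its right: 90 mm across the rail, 50 mm along it, 2 mm thick; pads are 85 mm apart. The point is the centre of its top face, 17 mm above the bench (rail 15 mm thick, 100 mm deep, 460 mm long, fixed). x points across the rail (the way the planes should lie), y along the rail, z up.
- knob_top (a point): round pale wooden knob, 28 mm in diameter and 25 mm high, fixed on the rail at one of its two ends (either one, it changes), 77 mm from the centre of the nearest pad; the other end carries a straight pale wooden bar, 90 mm long across the rail and 20 mm high, at the same distance. The point is the centre of the knob's top, 40 mm above the bench.
Things that resemble listed ones, but are neither listed nor needed, are in the scene too. Leave any pink or turquoise look-alike of the part that bears plane_c_mid alone.

How it is judged:
At the end, for the whole second after the job is handed in: From the knob on, the pads carry the planes smallest to largest: each centre within 14 mm of its pad's centre, sole on the pad (height within 4 mm), upright within 0.15 rad, length within 0.3 rad of square across the rail (either way round), released and at rest (linear speed of each of plane_a, plane_b, plane_c, plane_d below 0.02 m/s and angular speed of each of plane_a, plane_b, plane_c, plane_d below 0.2 rad/s and ((horizontal distance between knob_top and pad1_top below 0.15 m and horizontal distance between plane_a_mid and pad1_top below 0.014 m and z of plane_a_mid in the frame of pad1_top between 0.006 and 0.014 m and angle between the x axis of plane_a_mid and the x axis of pad1_top, either way round below 0.3 rad and angle between each of plane_a_mid, plane_b_mid, plane_c_mid, plane_d_mid's own z axis and vertical below 0.15 rad and horizontal distance between plane_b_mid and pad2_top below 0.014 m and z of plane_b_mid in the frame of pad2_top between 0.008 and 0.016 m and angle between the x axis of plane_b_mid and the x axis of pad2_top, either way round below 0.3 rad and horizontal distance between plane_c_mid and pad3_top below 0.014 m and z of plane_c_mid in the frame of pad3_top between 0.01 and 0.018 m and angle between the x axis of plane_c_mid and the x axis of pad3_top, either way round below 0.3 rad and horizontal distance between plane_d_mid and pad4_top below 0.014 m and z of plane_d_mid in the frame of pad4_top between 0.012 and 0.02 m and angle between the x axis of plane_d_mid and the x axis of pad4_top, either way round below 0.3 rad) or (horizontal distance between knob_top and pad4_top below 0.15 m and horizontal distance between plane_a_mid and pad4_top below 0.014 m and z of plane_a_mid in the frame of pad4_top between 0.006 and 0.014 m and angle between the x axis of plane_a_mid and the x axis of pad4_top, either way round below 0.3 rad and angle between each of plane_a_mid, plane_b_mid, plane_c_mid, plane_d_mid's own z axis and vertical below 0.15 rad and horizontal distance between plane_b_mid and pad3_top below 0.014 m and z of plane_b_mid in the frame of pad3_top between 0.008 and 0.016 m and angle between the x axis of plane_b_mid and the x axis of pad3_top, either way round below 0.3 rad and horizontal distance between plane_c_mid and pad2_top below 0.014 m and z of plane_c_mid in the frame of pad2_top between 0.01 and 0.018 m and angle between the x axis of plane_c_mid and the x axis of pad2_top, either way round below 0.3 rad and horizontal distance between plane_d_mid and pad1_top below 0.014 m and z of plane_d_mid in the frame of pad1_top between 0.012 and 0.02 m and angle between the x axis of plane_d_mid and the x axis of pad1_top, either way round below 0.3 rad))); the robot touches nothing.
It also fails if it takes over 96 s, if anything falls off the work surface, if the arm or the gripper's body presses on something with over 40 N, if the wrist force passes 120 N, or if a joint passes its speed limit or range.

### The arm

A 7-joint arm with a two-finger parallel gripper is mounted at the origin on the work surface. World frame = base frame: x ahead of the robot, y to its left, z up, the work surface at z = 0. Lengths are in m, angles in rad, forces in N, time in s.
With the tool pointing down it reaches from about 0.425 to 0.875 m from the base axis. Payload 4.7 kg.
Tool frame: the origin (TCP) lies at the very end of the fingers, on their centre line; the grasp point (between the pads) lies 19 mm behind it; z points along the fingers, y is the direction in which the jaws open and shut (so a half turn about z gives the same grasp; the last joint's range is limited). The gripper opens to 87 mm and grips with 3 to 60 N. Pads are 19 mm wide; open, the fingers measure 117 mm over their backs; the gripper's body (75 mm by 190 mm) begins 51 mm behind the grasp point.
Start: joints at [0.014, 0.321, -0.07, 1.45, 0.023, 1.371, -0.057], TCP at [0.65, -0, 0.223] pointing down, gripper open.
Joint ranges: [-2.86, 2.86], [-0.3, 2.09], [-1.38, 1.24], [0.06, 2.45], [-1.56, 4.7], [0.09, 2.05], [-2.69, 2.69]. Speed limits (rad/s): [2.57, 2.57, 3.14, 3.14, 3.14, 3.14, 3.14].

### API

Orientations are given as a unit quaternion [x, y, z, w].
In Python, from cell import * gives the robot as it stands.
- The arm moves only by the tool servo_tool, never from a script. Its argument "deltas" is a list of rows, each an object of numbers: "dx", "dy", "dz": the shift along the tool's x, y, z in m; "turn": the turn about the tool's z in rad; "gripper": the gripper's target within -1 to 1 (shut at 1, half-way at 0, fully open at -1). In form: [{"dx": .., "dy": .., "dz": .., "turn": .., "gripper": ..}, ...]. A call has 1 to 8 rows; each row is the pose to reach, as a shift and turn from the pose commanded when the call began, along the tool's axes at that moment; what a row does not reach only later rows make up. A row lasts 1/10 s, in which the tool goes at most 50 mm and 8.59 degrees, less where a joint would pass 70% of its speed; a pose out of reach is approached as far as the arm can. A call with a gripper value outside its range is refused whole. The fingers move at their own pace and stop on an object; "grip_force" is the grip in N (left out, the last holds). Time passes only in rows, so rows that repeat a pose let the fingers close. It gives the time, the measured TCP pose, the force and the opening at its end, in the units of the state.
- state(): the state, without advancing time (a new reading comes with each control period).
- read_camera(name): name is "scene" or "side" or "wrist"; returns a dict with "color" (480x640x3 uint8, red, green, blue), "z_map" (480x640 float32, m along the optical axis (not along the pixel's ray), 0 where there is no reading), "K" (3x3 intrinsics, pixels), "world_to_cam" (4x4, takes a point from world to camera coordinates); the wrist camera has in their place "tool_from_camera" (4x4, takes a point from camera to tool coordinates, whose origin is the TCP and whose axes are the flange's). Camera axes: x right, y up, looking along -z (the intrinsics and any distortion apply to the point x, -y, -z); pixel columns grow to the right and rows downward; lengths in m; the calibration is good to about 2 mm. The wrist camera is an equidistant fisheye: a pixel r from the principal point sees the ray r / f radians off the axis. A picture is of the moment at which its call begins: read the wrist's pose just before it.
- finish_job(): hands the job in, once; it reports no verdict.
The state is a dict: "time": time; "joint_pos": joint angles; "joint_vel": joint speeds; "joint_torque": joint torques, N m; "ee_pos": TCP position; "orientation": TCP orientation; "contact_force": force on the tool from outside, world axes, zero at the start; "moment": the same for the moment, N m; "gripper_width": finger opening in m.
Only numpy, scipy, OpenCV 4.12 (cv2) and the standard library are available. Lean on these libraries where they do the work, as an engineer would, in place of code of your own. Each camera call takes 0.05 s, during which the arm holds its last target. There are 200 camera calls.

## Working session

There is one attempt and no reset: what is moved stays moved. The work goes in short steps, Python scripts to look and compute and a tool call to move; the robot and the scene stay as the last step left them, time stands still between calls to the robot, and variables do not carry over. Pictures are saved under pics/ and viewed, about 12 in all and at most 16, crops included, and the job is handed in when it is done.

Besides the shell and the picture viewer there is one more tool, called as name([rows], argument=value, ...), one row to a line, values as JSON. servo_tool: Moves the arm, as the interface text tells. Its arguments: {"type":"object","properties":{"deltas":{"type":"array"},"grip_force":{"type":"number"}},"required":["deltas"]}

```bash
mkdir -p pics; cat > h.py <<'E'
from cell import *
import numpy as np, cv2
def snap(n):
    d=read_camera(n); np.savez(f'{n}.npz',**d); return d
def world(d,z=None):
    K=d['K'];h,w=d['z_map'].shape
    u,v=np.meshgrid(np.arange(w),np.arange(h))
    Z=d['z_map']; P=np.stack([(u-K[0,2])/K[0,0]*Z,-(v-K[1,2])/K[1,1]*Z,-Z,np.ones_like(Z)],-1)
    return (P@np.linalg.inv(d['world_to_cam']).T)[...,:3]
E
python3 - <<'E'
from h import *
for n in('scene','side'):
    d=snap(n); cv2.imwrite(f'pics/{n}0.png',d['color'][...,::-1]); print(n,d['K'].tolist(),np.linalg.inv(d['world_to_cam'])[:3,3], [k for k in d])
print(state())
E
```

```text
scene [[434.0097352131077, 0.0, 319.5532507505569], [0.0, 434.0097352131077, 238.39250249334117], [0.0, 0.0, 1.0]] [1.00951743 0.39143908 0.53604821] ['color', 'z_map', 'K', 'world_to_cam']
side [[541.6490207000464, 0.0, 319.8162502102411], [0.0, 541.6490207000464, 241.67455678634633], [0.0, 0.0, 1.0]] [ 0.2944949  -0.88793602  0.57595554] ['color', 'z_map', 'K', 'world_to_cam']
{'time': 0.1, 'joint_pos': array([ 0.01406739,  0.32173953, -0.07007701,  1.45153844,  0.0226287 ,
        1.37077493, -0.05688347]), 'joint_vel': array([ 0.0011337 , -0.00150528, -0.00103715, -0.00144171, -0.00074592,
       -0.00074647, -0.00073074]), 'joint_torque': array([ 1.37795760e-04, -4.92569017e+01, -4.06077392e-01, -3.13399816e+01,
       -6.42974046e-02,  3.95253638e-02,  6.49213871e-05]), 'ee_pos': array([ 6.49520674e-01, -4.18648852e-05,  2.21584197e-01]), 'orientation': array([ 7.07079990e-01,  7.07133076e-01, -6.33296223e-04, -5.47147493e-04]), 'contact_force': array([-0.82792178,  0.50364873,  0.89539758]), 'moment': array([ 0.05135828, -0.02013335,  0.00884024]), 'gripper_width': 0.08731743142501742}
```

View pics/scene0.png

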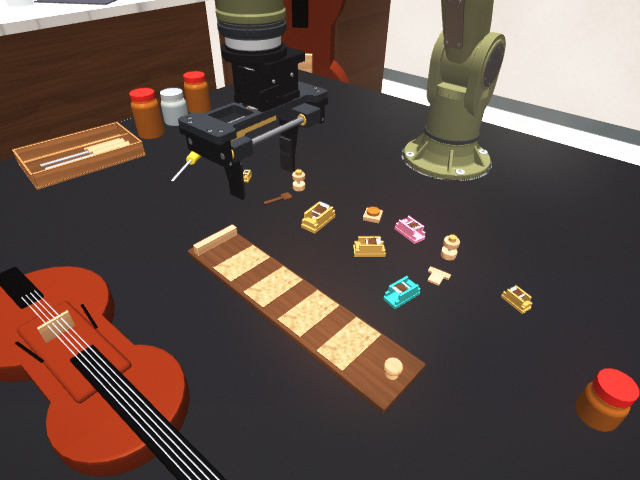

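View pics/side0.png

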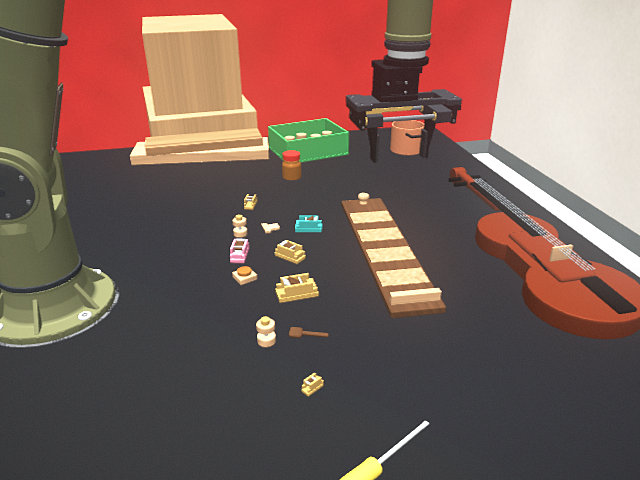

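The scene view shows four brass planes at scene pixels (319,216), (369,246), (517,298) and (247,176). The pink (410,229) and turquoise (402,292) ones are look-alikes to leave alone. The knob is at (393,368), at the robot's left end, and the bar is at (215,240). I'll measure them all from depth.

```bash
cat > m.py <<'E'
from h import *
def topdown(names=('scene','side'),zlo=.006,zhi=.06,res=.001):
    P=[];C=[]
    for n in names:
        d=dict(np.load(n+'.npz')); W=world(d); m=(d['z_map']>0)&(W[...,2]>zlo)&(W[...,2]<zhi)&(W[...,0]>.3)&(W[...,0]<.95)&(abs(W[...,1])<.5)
        P.append(W[m]);C.append(d['color'][m])
    return P,C
def comps(P,C,gap=5):
    A=np.concatenate(P);Cc=np.concatenate(C);src=np.concatenate([np.full(len(p),i) for i,p in enumerate(P)])
    im=np.zeros((1000,650),np.uint8); ij=np.c_[(A[:,1]+.5)*1000,(A[:,0]-.3)*1000].astype(int).clip(0,[999,649])
    im[ij[:,0],ij[:,1]]=255
    L=cv2.connectedComponents(cv2.dilate(im,np.ones((gap,gap))))[1]; l=L[ij[:,0],ij[:,1]]
    for k in range(1,L.max()+1):
        s=l==k
        if s.sum()<40: continue
        yield A[s],Cc[s],src[s]
if __name__=='__main__':
    for a,c,s in comps(*topdown()):
        r=cv2.minAreaRect((a[:,:2]*1000).astype(np.float32)); rs=[]
        for i in(0,1):
            if (s==i).sum()>20:
                q=cv2.minAreaRect((a[s==i][:,:2]*1000).astype(np.float32)); rs.append((np.round(q[0]),np.round(q[1]),round(q[2])))
        print(len(a),np.round(r[0],1),np.round(r[1],1),round(r[2],1),'ztop',np.percentile(a[:,2],98).round(3),'rgb',np.median(c,0),*rs)
    for n in('scene','side'):
        d=dict(np.load(n+'.npz'));W=world(d)
        h=cv2.cvtColor(d['color'],cv2.COLOR_RGB2HSV)
        m=((abs(W[...,2]-.017)<.006)&(h[...,2]>150)&(h[...,1]>60)).astype(np.uint8)
        k,L,st,ce=cv2.connectedComponentsWithStats(m)
        for i in range(1,k):
            if st[i,4]>300:
                a=W[L==i]; r=cv2.minAreaRect((a[:,:2]*1000).astype(np.float32)); print('pad',n,np.round(r[0],1),np.round(r[1],1),round(r[2],1),a[:,2].mean().round(4),ce[i].round())
E
python3 m.py
```

```text
1062 [ 481.8 -458.4] [152.7  23.8] 26.5 ztop 0.026 rgb [255. 255. 143.] (array([ 491., -455.]), array([132.,  23.]), 24) (array([ 482., -460.]), array([152.,  23.]), 26)
311 [ 415.  -313.3] [33.9 16.5] 31.3 ztop 0.021 rgb [211. 172.  98.] (array([ 418., -310.]), array([26., 15.]), 36) (array([ 414., -314.]), array([31., 16.]), 29)
20920 [887.1  -7.1] [125.7 631.8] 0.0 ztop 0.058 rgb [186.  63.  32.] (array([ 889., -115.]), array([407., 122.]), 90) (array([887.,  -7.]), array([126., 632.]), 0)
646 [ 364.6 -192.1] [33.5 30. ] 38.5 ztop 0.046 rgb [252. 226. 155.] (array([ 369., -190.]), array([25., 28.]), 41) (array([ 363., -196.]), array([29., 30.]), 3)
195 [ 433.3 -190.3] [25.8 61.2] 78.1 ztop 0.01 rgb [157. 110.  76.] (array([ 435., -187.]), array([19., 59.]), 78) (array([ 433., -190.]), array([24., 61.]), 81)
19669 [649.1  42.2] [464.1 104.4] 85.8 ztop 0.034 rgb [164. 114.  81.] (array([651.,  44.]), array([460., 101.]), 86) (array([647.,  42.]), array([463., 101.]), 86)
1438 [439.3 -72.3] [78.4 42.6] 3.0 ztop 0.034 rgb [204. 162.  91.] (array([442., -70.]), array([73., 39.]), 5) (a
[... 924 characters left out ...]
ray([32., 32.]), 4)
549 [400.1 327.1] [51.1 26.2] 71.0 ztop 0.025 rgb [188. 147.  82.] (array([402., 330.]), array([45., 25.]), 68) (array([398., 326.]), array([48., 23.]), 71)
1644 [533.7 475.2] [56.6 45.5] 6.8 ztop 0.059 rgb [133.  68.  27.] (array([546., 476.]), array([49., 25.]), 55) (array([527., 471.]), array([35., 51.]), 73)
pad scene [43.5 38.5] [106.2 214. ] 41.5 0.0129 [451. 166.]
pad scene [650.5  45.9] [452.9  99. ] 85.5 0.0151 [308. 315.]
pad side [1008.3 2390.7] [872.4  62.1] 0.1 0.0171 [311.  46.]
pad side [290.2 662.5] [ 21.1 396.4] 82.5 0.0171 [198. 156.]
pad side [647.8  41.3] [460.3  99.1] 85.8 0.0156 [389. 254.]
pad side [ 33.7 -40.3] [209.9 117.9] 36.7 0.0135 [ 59. 316.]
```

```bash
cat > p.py <<'E'
import sys
from h import *
from scipy.spatial.transform import Rotation as R
def plan(x,y,z,jaw):
    s=state(); M=R.from_quat(s['orientation']).as_matrix()
    d=M.T@(np.array([x,y,z])-s['ee_pos']); cur=np.degrees(np.arctan2(M[1,1],M[0,1]))
    print('d',d.round(4),'turn',np.radians(-((jaw-cur+180)%360-180)).round(3),'| ee',s['ee_pos'].round(4),'jaw',cur.round(1),'tilt',M[2,2].round(4),'q7',s['joint_pos'][6].round(2),'F',s['contact_force'].round(1),'w',s['gripper_width'].round(4),'t',s['time'])
if __name__=='__main__': plan(*map(float,sys.argv[1:5]))
E
python3 p.py .4395 -.071 .1 -87
python3 - <<'E'
import numpy as np,cv2
c=np.load('side.npz')['color'][180:400,215:445,::-1]
cv2.imwrite('pics/crop0.png',cv2.resize(c,None,fx=2.7,fy=2.7,interpolation=cv2.INTER_CUBIC))
E
```

```text
Traceback (most recent call last):
  File "p.py", line 8, in <module>
    if __name__=='__main__': plan(*map(float,sys.argv[1:5]))
                             ~~~~^^^^^^^^^^^^^^^^^^^^^^^^^^^
  File "p.py", line 7, in plan
    print('d',d.round(4),'turn',np.radians(-((jaw-cur+180)%360-180)).round(3),'| ee',s['ee_pos'].round(4),'jaw',cur.round(1),'tilt',M[2,2].round(4),'q7',s['joint_pos'][6].round(2),'F',s['contact_force'].round(1),'w',s['gripper_width'].round(4),'t',s['time'])
                                                                                                                                                                                                                        ^^^^^^^^^^^^^^^^^^^^^^^^
AttributeError: 'float' object has no attribute 'round'
```

View pics/crop0.png

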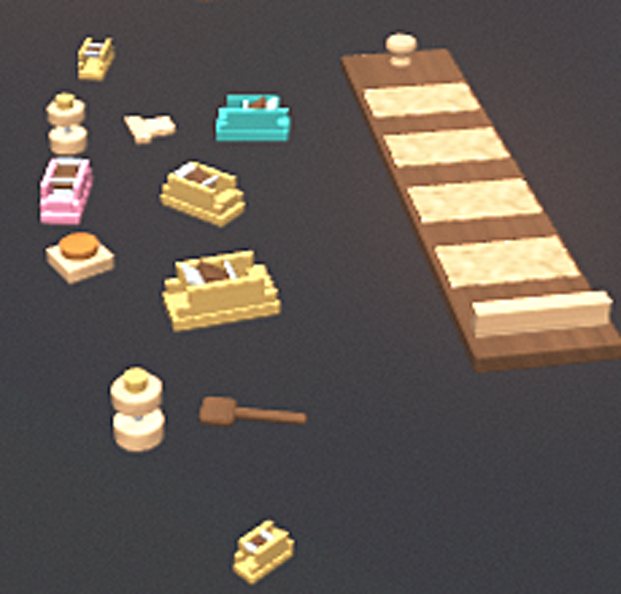

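The crop confirms the four brass planes: d (222,290), c (203,192), b (96,58) and a (264,550). Measured sizes are 74, 60, 47 and 32 mm. The pink and turquoise ones are C-sized decoys.

```bash
sed -i "s/s\['gripper_width'\].round(4)/round(s['gripper_width'],4)/" p.py; python3 p.py .4395 -.071 .1 -87
```

```text
d [-0.0709 -0.2098  0.1219] turn 1.519 | ee [ 0.6495 -0.      0.2216] jaw 0.0 tilt -1.0 q7 -0.06 F [-0.8  0.5  0.9] w 0.0873 t 0.1
```

servo_tool([
  {"dx": -0.071, "dy": -0.21, "dz": 0.122, "turn": 1.52, "gripper": -1},
  {"dx": -0.071, "dy": -0.21, "dz": 0.122, "turn": 1.52, "gripper": -1},
  {"dx": -0.071, "dy": -0.21, "dz": 0.122, "turn": 1.52, "gripper": -1},
  {"dx": -0.071, "dy": -0.21, "dz": 0.122, "turn": 1.52, "gripper": -1},
  {"dx": -0.071, "dy": -0.21, "dz": 0.122, "turn": 1.52, "gripper": -1},
  {"dx": -0.071, "dy": -0.21, "dz": 0.122, "turn": 1.52, "gripper": -1},
  {"dx": -0.071, "dy": -0.21, "dz": 0.122, "turn": 1.52, "gripper": -1},
  {"dx": -0.071, "dy": -0.21, "dz": 0.122, "turn": 1.52, "gripper": -1},
], grip_force=25)

```text
time: 0.9
ee_pos: [0.4391, -0.0712, 0.1001]
orientation: [0.983, 0.181, -0.0, -0.0]
contact_force: [1.1, 0.3, -0.5]
gripper_width: 0.0869
```

```bash
python3 p.py .4395 -.071 .1 -87
```

```text
d [ 0.0004 -0.      0.0001] turn 0.312 | ee [ 0.4391 -0.0712  0.1001] jaw -69.1 tilt -1.0 q7 -1.11 F [ 1.1  0.3 -0.5] w 0.0869 t 0.9
```

servo_tool([
  {"turn": 0.312, "gripper": -1},
  {"turn": 0.312, "gripper": -1},
  {"turn": 0.312, "gripper": -1},
  {"dz": 0.045, "turn": 0.312, "gripper": -1},
  {"dz": 0.075, "turn": 0.312, "gripper": -1},
  {"dz": 0.088, "turn": 0.312, "gripper": -1},
  {"dz": 0.094, "turn": 0.312, "gripper": -1},
  {"dz": 0.094, "turn": 0.312, "gripper": -1},
])

```text
invalid input
```

servo_tool([
  {"gripper": 1},
  {"gripper": 1},
  {"gripper": 1},
  {"gripper": 1},
  {"gripper": 1},
  {"gripper": 1},
])

```text
invalid input
```

servo_tool([
  {"dz": -0.02, "gripper": 1},
  {"dz": -0.05, "gripper": 1},
  {"dz": -0.095, "gripper": 1},
  {"dz": -0.095, "gripper": 1},
])

```text
invalid input
```

```bash
cat > pads.py <<'E'
import numpy as np
c=np.array([.649,.043]);u=np.array([np.cos(np.radians(85.8)),np.sin(np.radians(85.8))])
for n,k in zip('1234',(.1275,.0425,-.0425,-.1275)): print('pad',n,(c+k*u).round(4))
E
python3 pads.py; python3 p.py .6397 -.0842 .1 -94.2
```

```text
pad 1 [0.6583 0.1702]
pad 2 [0.6521 0.0854]
pad 3 [6.459e-01 6.000e-04]
pad 4 [ 0.6397 -0.0842]
d [ 1.828e-01  8.360e-02 -1.000e-04] turn 0.437 | ee [ 0.4391 -0.0712  0.1001] jaw -69.1 tilt -1.0 q7 -1.11 F [ 1.1  0.3 -0.5] w 0.0869 t 0.9
```

All fields are required in each row, so I'll include them all.

servo_tool([
  {"dx": 0, "dy": 0, "dz": 0, "turn": 0.312, "gripper": -1},
  {"dx": 0, "dy": 0, "dz": 0, "turn": 0.312, "gripper": -1},
  {"dx": 0, "dy": 0, "dz": 0, "turn": 0.312, "gripper": -1},
  {"dx": 0, "dy": 0, "dz": 0.045, "turn": 0.312, "gripper": -1},
  {"dx": 0, "dy": 0, "dz": 0.075, "turn": 0.312, "gripper": -1},
  {"dx": 0, "dy": 0, "dz": 0.088, "turn": 0.312, "gripper": -1},
  {"dx": 0, "dy": 0, "dz": 0.094, "turn": 0.312, "gripper": -1},
  {"dx": 0, "dy": 0, "dz": 0.094, "turn": 0.312, "gripper": -1},
])

```text
time: 1.7
ee_pos: [0.4394, -0.071, 0.006]
orientation: [1.0, 0.03, -0.001, -0.0]
contact_force: [-0.1, 0.0, 0.5]
gripper_width: 0.0869
```

servo_tool([
  {"dx": 0, "dy": 0, "dz": 0, "turn": 0, "gripper": 1},
  {"dx": 0, "dy": 0, "dz": 0, "turn": 0, "gripper": 1},
  {"dx": 0, "dy": 0, "dz": 0, "turn": 0, "gripper": 1},
  {"dx": 0, "dy": 0, "dz": 0, "turn": 0, "gripper": 1},
  {"dx": 0, "dy": 0, "dz": 0, "turn": 0, "gripper": 1},
  {"dx": 0, "dy": 0, "dz": 0, "turn": 0, "gripper": 1},
])

```text
time: 2.3
ee_pos: [0.4401, -0.071, 0.0067]
orientation: [1.0, 0.029, 0.0, 0.0]
contact_force: [-0.2, -0.5, 0.0]
gripper_width: 0.0469
```

```bash
python3 p.py .4395 -.071 .1 -94.2
```

```text
d [-0.0006 -0.0001 -0.0933] turn 0.132 | ee [ 0.4401 -0.071   0.0067] jaw -86.6 tilt -1.0 q7 -1.41 F [-0.2 -0.5  0. ] w 0.0469 t 2.3
```

servo_tool([
  {"dx": 0, "dy": 0, "dz": 0, "turn": 0, "gripper": 1},
  {"dx": 0, "dy": 0, "dz": 0, "turn": 0, "gripper": 1},
  {"dx": 0, "dy": 0, "dz": 0, "turn": 0, "gripper": 1},
  {"dx": 0, "dy": 0, "dz": 0, "turn": 0, "gripper": 1},
  {"dx": 0, "dy": 0, "dz": -0.02, "turn": 0, "gripper": 1},
  {"dx": 0, "dy": 0, "dz": -0.05, "turn": 0, "gripper": 1},
  {"dx": 0, "dy": 0, "dz": -0.09, "turn": 0, "gripper": 1},
  {"dx": 0, "dy": 0, "dz": -0.09, "turn": 0, "gripper": 1},
])

```text
time: 3.1
ee_pos: [0.4436, -0.0713, 0.101]
orientation: [1.0, 0.029, 0.005, 0.0]
contact_force: [1.1, 0.0, -3.0]
gripper_width: 0.036
```

```bash
python3 p.py .6397 -.0842 .1 -94.2
```

```text
d [0.1949 0.0244 0.0028] turn 0.132 | ee [ 0.4436 -0.0713  0.101 ] jaw -86.6 tilt -1.0 q7 -1.41 F [ 1.1  0.  -3. ] w 0.036 t 3.1
```

servo_tool([
  {"dx": 0.025, "dy": 0.003, "dz": 0, "turn": 0.02, "gripper": 1},
  {"dx": 0.065, "dy": 0.008, "dz": 0, "turn": 0.05, "gripper": 1},
  {"dx": 0.105, "dy": 0.013, "dz": 0, "turn": 0.08, "gripper": 1},
  {"dx": 0.145, "dy": 0.018, "dz": 0, "turn": 0.11, "gripper": 1},
  {"dx": 0.175, "dy": 0.022, "dz": 0, "turn": 0.132, "gripper": 1},
  {"dx": 0.195, "dy": 0.024, "dz": 0, "turn": 0.132, "gripper": 1},
  {"dx": 0.195, "dy": 0.024, "dz": 0, "turn": 0.132, "gripper": 1},
  {"dx": 0.195, "dy": 0.024, "dz": 0, "turn": 0.132, "gripper": 1},
])

```text
time: 3.9
ee_pos: [0.6347, -0.0832, 0.0943]
orientation: [0.999, -0.036, -0.002, -0.0]
contact_force: [-0.8, -0.6, -4.0]
gripper_width: 0.0358
```

```bash
python3 p.py .6397 -.0842 .0235 -94.2
```

```text
d [0.0054 0.0006 0.0707] turn 0.0 | ee [ 0.6347 -0.0832  0.0943] jaw -94.2 tilt -1.0 q7 -1.54 F [-0.8 -0.6 -4. ] w 0.0358 t 3.9
```

servo_tool([
  {"dx": 0.005, "dy": 0, "dz": 0.02, "turn": 0, "gripper": 1},
  {"dx": 0.005, "dy": 0, "dz": 0.04, "turn": 0, "gripper": 1},
  {"dx": 0.005, "dy": 0, "dz": 0.055, "turn": 0, "gripper": 1},
  {"dx": 0.005, "dy": 0, "dz": 0.062, "turn": 0, "gripper": 1},
  {"dx": 0.005, "dy": 0, "dz": 0.066, "turn": 0, "gripper": 1},
  {"dx": 0.005, "dy": 0, "dz": 0.068, "turn": 0, "gripper": 1},
  {"dx": 0.005, "dy": 0, "dz": 0.068, "turn": 0, "gripper": 1},
  {"dx": 0.005, "dy": 0, "dz": 0.068, "turn": 0, "gripper": 1},
])

```text
time: 4.7
ee_pos: [0.6417, -0.084, 0.0295]
orientation: [0.999, -0.037, 0.001, 0.0]
contact_force: [0.3, -0.3, -2.5]
gripper_width: 0.036
```

```bash
python3 p.py .6397 -.0842 .0235 -94.2
```

```text
d [-0.002   0.0003  0.006 ] turn 0.0 | ee [ 0.6417 -0.084   0.0295] jaw -94.2 tilt -1.0 q7 -1.54 F [ 0.3 -0.3 -2.5] w 0.036 t 4.7
```

servo_tool([
  {"dx": -0.002, "dy": 0, "dz": 0.002, "turn": 0, "gripper": 1},
  {"dx": -0.002, "dy": 0, "dz": 0.004, "turn": 0, "gripper": 1},
  {"dx": -0.002, "dy": 0, "dz": 0.006, "turn": 0, "gripper": 1},
  {"dx": -0.002, "dy": 0, "dz": 0.006, "turn": 0, "gripper": 1},
  {"dx": -0.002, "dy": 0, "dz": 0.006, "turn": 0, "gripper": 1},
])

```text
time: 5.2
ee_pos: [0.6392, -0.0838, 0.0237]
orientation: [0.999, -0.037, 0.0, 0.0]
contact_force: [-3.5, 0.7, 5.7]
gripper_width: 0.0355
```

```bash
python3 p.py .6397 -.0842 .0235 -94.2
```

```text
d [0.0005 0.0004 0.0002] turn 0.0 | ee [ 0.6392 -0.0838  0.0237] jaw -94.2 tilt -1.0 q7 -1.54 F [-3.5  0.7  5.7] w 0.0355 t 5.2
```

Seated: the vertical force turned upward. Now I'll open it partway and retreat.

servo_tool([
  {"dx": 0, "dy": 0, "dz": 0, "turn": 0, "gripper": -0.3},
  {"dx": 0, "dy": 0, "dz": 0, "turn": 0, "gripper": -0.3},
  {"dx": 0, "dy": 0, "dz": 0, "turn": 0, "gripper": -0.3},
  {"dx": 0, "dy": 0, "dz": 0, "turn": 0, "gripper": -0.3},
  {"dx": 0, "dy": 0, "dz": -0.02, "turn": 0, "gripper": -0.3},
  {"dx": 0, "dy": 0, "dz": -0.06, "turn": 0, "gripper": -0.3},
  {"dx": 0, "dy": 0, "dz": -0.09, "turn": 0, "gripper": -0.3},
  {"dx": 0, "dy": 0, "dz": -0.09, "turn": 0, "gripper": -0.3},
])

```text
time: 6.0
ee_pos: [0.6428, -0.0842, 0.1182]
orientation: [0.999, -0.037, 0.005, 0.0]
contact_force: [-0.1, -0.3, 0.1]
gripper_width: 0.0564
```

```bash
python3 p.py .416 -.312 .1 -60
```

```text
d [-0.2097  0.2438  0.0162] turn -0.597 | ee [ 0.6428 -0.0842  0.1182] jaw -94.2 tilt -1.0 q7 -1.54 F [-0.1 -0.3  0.1] w 0.0564 t 6.0
```

servo_tool([
  {"dx": -0.21, "dy": 0.244, "dz": 0.016, "turn": -0.597, "gripper": -0.3},
  {"dx": -0.21, "dy": 0.244, "dz": 0.016, "turn": -0.597, "gripper": -0.3},
  {"dx": -0.21, "dy": 0.244, "dz": 0.016, "turn": -0.597, "gripper": -0.3},
  {"dx": -0.21, "dy": 0.244, "dz": 0.016, "turn": -0.597, "gripper": -0.3},
  {"dx": -0.21, "dy": 0.244, "dz": 0.016, "turn": -0.597, "gripper": -0.3},
  {"dx": -0.21, "dy": 0.244, "dz": 0.016, "turn": -0.597, "gripper": -0.3},
  {"dx": -0.21, "dy": 0.244, "dz": 0.016, "turn": -0.597, "gripper": -0.3},
  {"dx": -0.21, "dy": 0.244, "dz": 0.016, "turn": -0.597, "gripper": -0.3},
])

```text
time: 6.8
ee_pos: [0.4075, -0.3155, 0.0959]
orientation: [0.967, 0.255, -0.001, 0.0]
contact_force: [0.5, -0.1, 0.0]
gripper_width: 0.0566
```

```bash
python3 p.py .416 -.312 .0035 -60
```

```text
d [0.0093 0.0012 0.0923] turn -0.008 | ee [ 0.4075 -0.3155  0.0959] jaw -60.5 tilt -1.0 q7 -0.43 F [ 0.5 -0.1  0. ] w 0.0566 t 6.8
```

servo_tool([
  {"dx": 0, "dy": 0, "dz": 0.0, "turn": 0, "gripper": -0.3},
  {"dx": 0, "dy": 0, "dz": 0.0, "turn": 0, "gripper": -0.3},
])

```text
time: 7.0
ee_pos: [0.4128, -0.3105, 0.0963]
orientation: [0.966, 0.26, 0.0, -0.0]
contact_force: [-0.2, 1.3, -1.0]
gripper_width: 0.0565
```

```bash
python3 p.py .416 -.312 .0035 -60
```

```text
d [0.0019 0.0029 0.0928] turn 0.002 | ee [ 0.4128 -0.3105  0.0963] jaw -59.9 tilt -1.0 q7 -0.43 F [-0.2  1.3 -1. ] w 0.0565 t 7.0
```

servo_tool([
  {"dx": 0.002, "dy": 0.002, "dz": 0.04, "turn": 0, "gripper": -0.3},
  {"dx": 0.002, "dy": 0.002, "dz": 0.07, "turn": 0, "gripper": -0.3},
  {"dx": 0.002, "dy": 0.002, "dz": 0.082, "turn": 0, "gripper": -0.3},
  {"dx": 0.002, "dy": 0.002, "dz": 0.089, "turn": 0, "gripper": -0.3},
  {"dx": 0.002, "dy": 0.002, "dz": 0.089, "turn": 0, "gripper": -0.3},
  {"dx": 0.002, "dy": 0.002, "dz": 0.089, "turn": 0, "gripper": -0.3},
  {"dx": 0.002, "dy": 0.002, "dz": 0.089, "turn": 0, "gripper": -0.3},
])

```text
time: 7.7
ee_pos: [0.4156, -0.3131, 0.009]
orientation: [0.966, 0.259, 0.001, 0.001]
contact_force: [-0.2, -0.8, -0.2]
gripper_width: 0.0567
```

```bash
python3 p.py .416 -.312 .0035 -60; python3 - <<'E'
from h import *
d=read_camera('wrist'); cv2.imwrite('pics/w1.png',d['color'][...,::-1])
E
```

```text
d [ 0.0008 -0.0008  0.0054] turn 0.0 | ee [ 0.4156 -0.3131  0.009 ] jaw -60.0 tilt -1.0 q7 -0.42 F [-0.2 -0.8 -0.2] w 0.0567 t 7.7
```

View pics/w1.png

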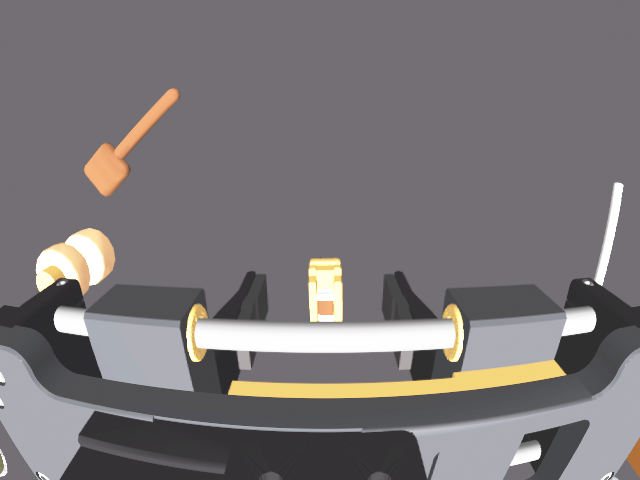

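The wrist view shows plane a at (325,290), centred between the fingers at (255,320) and (395,320) and well aligned. I'll go down 5 mm more and close.

servo_tool([
  {"dx": 0, "dy": 0, "dz": 0.005, "turn": 0, "gripper": -0.3},
  {"dx": 0, "dy": 0, "dz": 0.005, "turn": 0, "gripper": -0.3},
  {"dx": 0, "dy": 0, "dz": 0.005, "turn": 0, "gripper": 1},
  {"dx": 0, "dy": 0, "dz": 0.005, "turn": 0, "gripper": 1},
  {"dx": 0, "dy": 0, "dz": 0.005, "turn": 0, "gripper": 1},
  {"dx": 0, "dy": 0, "dz": 0.005, "turn": 0, "gripper": 1},
  {"dx": 0, "dy": 0, "dz": 0.005, "turn": 0, "gripper": 1},
  {"dx": 0, "dy": 0, "dz": 0.005, "turn": 0, "gripper": 1},
])

```text
time: 8.55
ee_pos: [0.4146, -0.3125, 0.0026]
orientation: [0.966, 0.259, 0.0, 0.0]
contact_force: [-0.1, -0.7, -0.0]
gripper_width: 0.0168
```

servo_tool([
  {"dx": 0, "dy": 0, "dz": 0, "turn": 0, "gripper": 1},
  {"dx": 0, "dy": 0, "dz": 0, "turn": 0, "gripper": 1},
  {"dx": 0, "dy": 0, "dz": 0, "turn": 0, "gripper": 1},
])

```text
time: 8.85
ee_pos: [0.4146, -0.3125, 0.0026]
orientation: [0.966, 0.259, 0.0, 0.0]
contact_force: [0.3, -0.5, 0.1]
gripper_width: 0.0146
```

servo_tool([
  {"dx": 0, "dy": 0, "dz": -0.02, "turn": 0, "gripper": 1},
  {"dx": 0, "dy": 0, "dz": -0.06, "turn": 0, "gripper": 1},
  {"dx": 0, "dy": 0, "dz": -0.1, "turn": 0, "gripper": 1},
  {"dx": 0, "dy": 0, "dz": -0.1, "turn": 0, "gripper": 1},
  {"dx": 0, "dy": 0, "dz": -0.1, "turn": 0, "gripper": 1},
  {"dx": 0, "dy": 0, "dz": -0.1, "turn": 0, "gripper": 1},
])

```text
time: 9.45
ee_pos: [0.4137, -0.3118, 0.1014]
orientation: [0.966, 0.259, -0.001, -0.001]
contact_force: [-0.0, -0.1, 0.2]
gripper_width: 0.015
```

```bash
python3 p.py .6583 .1702 .105 -94.2
```

```text
d [ 0.4529 -0.295  -0.0035] turn 0.597 | ee [ 0.4137 -0.3118  0.1014] jaw -60.0 tilt -1.0 q7 -0.43 F [-0.  -0.1  0.2] w 0.015 t 9.45
```

servo_tool([
  {"dx": 0.02, "dy": -0.013, "dz": 0, "turn": 0.05, "gripper": 1},
  {"dx": 0.055, "dy": -0.036, "dz": 0, "turn": 0.12, "gripper": 1},
  {"dx": 0.09, "dy": -0.059, "dz": 0, "turn": 0.2, "gripper": 1},
  {"dx": 0.125, "dy": -0.081, "dz": 0, "turn": 0.28, "gripper": 1},
  {"dx": 0.16, "dy": -0.104, "dz": 0, "turn": 0.36, "gripper": 1},
  {"dx": 0.195, "dy": -0.127, "dz": 0, "turn": 0.44, "gripper": 1},
  {"dx": 0.23, "dy": -0.15, "dz": 0, "turn": 0.52, "gripper": 1},
  {"dx": 0.265, "dy": -0.173, "dz": 0, "turn": 0.597, "gripper": 1},
])

```text
time: 10.25
ee_pos: [0.5567, -0.0285, 0.1006]
orientation: [0.999, -0.038, -0.002, 0.0]
contact_force: [0.1, -0.8, -0.0]
gripper_width: 0.0148
```

```bash
python3 p.py .6583 .1702 .105 -94.2
```

```text
d [ 0.0861 -0.2059 -0.0047] turn -0.003 | ee [ 0.5567 -0.0285  0.1006] jaw -94.4 tilt -1.0 q7 -1.66 F [ 0.1 -0.8 -0. ] w 0.0148 t 10.25
```

servo_tool([
  {"dx": 0.015, "dy": -0.04, "dz": 0, "turn": 0, "gripper": 1},
  {"dx": 0.032, "dy": -0.08, "dz": 0, "turn": 0, "gripper": 1},
  {"dx": 0.05, "dy": -0.12, "dz": 0, "turn": 0, "gripper": 1},
  {"dx": 0.066, "dy": -0.16, "dz": 0, "turn": 0, "gripper": 1},
  {"dx": 0.078, "dy": -0.19, "dz": 0, "turn": 0, "gripper": 1},
  {"dx": 0.085, "dy": -0.205, "dz": 0, "turn": 0, "gripper": 1},
  {"dx": 0.085, "dy": -0.205, "dz": 0, "turn": 0, "gripper": 1},
  {"dx": 0.085, "dy": -0.205, "dz": 0, "turn": 0, "gripper": 1},
])

```text
time: 11.05
ee_pos: [0.6561, 0.1672, 0.1005]
orientation: [0.999, -0.037, -0.002, 0.001]
contact_force: [0.2, -0.1, -0.8]
gripper_width: 0.0149
```

```bash
python3 p.py .6583 .1702 .0215 -94.2
```

```text
d [ 0.0023 -0.0033  0.079 ] turn 0.0 | ee [0.6561 0.1672 0.1005] jaw -94.2 tilt -1.0 q7 -1.98 F [ 0.2 -0.1 -0.8] w 0.0149 t 11.05
```

servo_tool([
  {"dx": 0.001, "dy": -0.002, "dz": 0.03, "turn": 0, "gripper": 1},
  {"dx": 0.001, "dy": -0.002, "dz": 0.055, "turn": 0, "gripper": 1},
  {"dx": 0.001, "dy": -0.002, "dz": 0.07, "turn": 0, "gripper": 1},
  {"dx": 0.001, "dy": -0.002, "dz": 0.076, "turn": 0, "gripper": 1},
  {"dx": 0.001, "dy": -0.002, "dz": 0.076, "turn": 0, "gripper": 1},
  {"dx": 0.001, "dy": -0.002, "dz": 0.076, "turn": 0, "gripper": 1},
  {"dx": 0.001, "dy": -0.002, "dz": 0.076, "turn": 0, "gripper": 1},
])

```text
time: 11.75
ee_pos: [0.6595, 0.1702, 0.0282]
orientation: [0.999, -0.037, 0.001, -0.0]
contact_force: [-0.3, -0.3, 0.2]
gripper_width: 0.015
```

```bash
python3 p.py .6583 .1702 .0198 -94.2
```

```text
d [-0.0012  0.0001  0.0084] turn -0.0 | ee [0.6595 0.1702 0.0282] jaw -94.2 tilt -1.0 q7 -1.99 F [-0.3 -0.3  0.2] w 0.015 t 11.75
```

servo_tool([
  {"dx": -0.001, "dy": 0, "dz": 0.003, "turn": 0, "gripper": 1},
  {"dx": -0.001, "dy": 0, "dz": 0.006, "turn": 0, "gripper": 1},
  {"dx": -0.001, "dy": 0, "dz": 0.008, "turn": 0, "gripper": 1},
  {"dx": -0.001, "dy": 0, "dz": 0.008, "turn": 0, "gripper": 1},
  {"dx": -0.001, "dy": 0, "dz": 0.008, "turn": 0, "gripper": 1},
  {"dx": -0.001, "dy": 0, "dz": 0.008, "turn": 0, "gripper": 1},
])

```text
time: 12.35
ee_pos: [0.6574, 0.1702, 0.0196]
orientation: [0.999, -0.037, 0.0, 0.0]
contact_force: [-2.5, 0.3, 6.6]
gripper_width: 0.0152
```

```bash
python3 p.py .6583 .1702 .0198 -94.2
```

```text
d [ 0.0009 -0.0001 -0.0002] turn 0.0 | ee [0.6574 0.1702 0.0196] jaw -94.2 tilt -1.0 q7 -1.99 F [-2.5  0.3  6.6] w 0.0152 t 12.35
```

servo_tool([
  {"dx": 0, "dy": 0, "dz": 0, "turn": 0, "gripper": 0.1},
  {"dx": 0, "dy": 0, "dz": 0, "turn": 0, "gripper": 0.1},
  {"dx": 0, "dy": 0, "dz": 0, "turn": 0, "gripper": 0.1},
  {"dx": 0, "dy": 0, "dz": 0, "turn": 0, "gripper": 0.1},
  {"dx": 0, "dy": 0, "dz": -0.02, "turn": 0, "gripper": 0.1},
  {"dx": 0, "dy": 0, "dz": -0.06, "turn": 0, "gripper": 0.1},
  {"dx": 0, "dy": 0, "dz": -0.09, "turn": 0, "gripper": 0.1},
  {"dx": 0, "dy": 0, "dz": -0.09, "turn": 0, "gripper": -0.3},
])

```text
time: 13.15
ee_pos: [0.6609, 0.1712, 0.1145]
orientation: [0.999, -0.037, 0.005, -0.001]
contact_force: [-0.3, 0.6, 0.8]
gripper_width: 0.0423
```

```bash
python3 p.py .400 .328 .1 -20
```

```text
d [-0.2718 -0.1373  0.0124] turn -1.295 | ee [0.6609 0.1712 0.1145] jaw -94.2 tilt -1.0 q7 -1.98 F [-0.3  0.6  0.8] w 0.0423 t 13.15
```

servo_tool([
  {"dx": -0.272, "dy": -0.137, "dz": 0.01, "turn": -1.295, "gripper": -0.3},
  {"dx": -0.272, "dy": -0.137, "dz": 0.01, "turn": -1.295, "gripper": -0.3},
  {"dx": -0.272, "dy": -0.137, "dz": 0.01, "turn": -1.295, "gripper": -0.3},
  {"dx": -0.272, "dy": -0.137, "dz": 0.01, "turn": -1.295, "gripper": -0.3},
  {"dx": -0.272, "dy": -0.137, "dz": 0.01, "turn": -1.295, "gripper": -0.3},
  {"dx": -0.272, "dy": -0.137, "dz": 0.01, "turn": -1.295, "gripper": -0.3},
  {"dx": -0.272, "dy": -0.137, "dz": 0.01, "turn": -1.295, "gripper": -0.3},
  {"dx": -0.272, "dy": -0.137, "dz": 0.01, "turn": -1.295, "gripper": -0.3},
])

```text
time: 13.95
ee_pos: [0.3936, 0.328, 0.0981]
orientation: [0.842, 0.539, -0.0, 0.0]
contact_force: [-0.9, -0.1, 0.1]
gripper_width: 0.0568
```

servo_tool([
  {"dx": 0, "dy": 0, "dz": 0, "turn": -0.1, "gripper": -0.3},
  {"dx": 0, "dy": 0, "dz": 0, "turn": -0.1, "gripper": -0.3},
  {"dx": 0, "dy": 0, "dz": 0, "turn": -0.1, "gripper": -0.3},
])

```text
time: 14.25
ee_pos: [0.396, 0.3264, 0.0981]
orientation: [0.818, 0.575, -0.0, 0.0]
contact_force: [-0.2, -0.4, -1.0]
gripper_width: 0.0565
```

```bash
python3 p.py .400 .328 .004 -20
```

```text
d [0.003  0.0033 0.0941] turn 0.002 | ee [0.396  0.3264 0.0981] jaw -19.9 tilt -1.0 q7 -1.15 F [-0.2 -0.4 -1. ] w 0.0565 t 14.25
```

servo_tool([
  {"dx": 0.003, "dy": 0.003, "dz": 0.04, "turn": 0, "gripper": -0.3},
  {"dx": 0.003, "dy": 0.003, "dz": 0.07, "turn": 0, "gripper": -0.3},
  {"dx": 0.003, "dy": 0.003, "dz": 0.083, "turn": 0, "gripper": -0.3},
  {"dx": 0.003, "dy": 0.003, "dz": 0.09, "turn": 0, "gripper": -0.3},
  {"dx": 0.003, "dy": 0.003, "dz": 0.093, "turn": 0, "gripper": -0.3},
  {"dx": 0.003, "dy": 0.003, "dz": 0.093, "turn": 0, "gripper": -0.3},
  {"dx": 0.003, "dy": 0.003, "dz": 0.093, "turn": 0, "gripper": -0.3},
  {"dx": 0.003, "dy": 0.003, "dz": 0.093, "turn": 0, "gripper": 1},
])

```text
time: 15.05
ee_pos: [0.4007, 0.329, 0.0066]
orientation: [0.818, 0.576, 0.001, 0.0]
contact_force: [0.1, 0.4, 0.9]
gripper_width: 0.0537
```

servo_tool([
  {"dx": 0, "dy": 0, "dz": 0, "turn": 0, "gripper": 1},
  {"dx": 0, "dy": 0, "dz": 0, "turn": 0, "gripper": 1},
  {"dx": 0, "dy": 0, "dz": 0, "turn": 0, "gripper": 1},
  {"dx": 0, "dy": 0, "dz": 0, "turn": 0, "gripper": 1},
  {"dx": 0, "dy": 0, "dz": 0, "turn": 0, "gripper": 1},
  {"dx": 0, "dy": 0, "dz": 0, "turn": 0, "gripper": 1},
  {"dx": 0, "dy": 0, "dz": 0, "turn": 0, "gripper": 1},
])

```text
time: 15.75
ee_pos: [0.4, 0.3284, 0.0056]
orientation: [0.818, 0.576, -0.0, 0.0]
contact_force: [0.5, -0.9, 1.0]
gripper_width: 0.0219
```

```bash
python3 p.py .400 .328 .004 -20
```

```text
d [-0.0004  0.0001  0.0016] turn 0.005 | ee [0.4    0.3284 0.0056] jaw -19.7 tilt -1.0 q7 -1.21 F [ 0.5 -0.9  1. ] w 0.0219 t 15.75
```

servo_tool([
  {"dx": 0, "dy": 0, "dz": 0, "turn": 0, "gripper": 1},
  {"dx": 0, "dy": 0, "dz": -0.02, "turn": 0, "gripper": 1},
  {"dx": 0, "dy": 0, "dz": -0.06, "turn": 0, "gripper": 1},
  {"dx": 0, "dy": 0, "dz": -0.1, "turn": 0, "gripper": 1},
  {"dx": 0, "dy": 0, "dz": -0.1, "turn": 0, "gripper": 1},
  {"dx": 0, "dy": 0, "dz": -0.1, "turn": 0, "gripper": 1},
  {"dx": 0, "dy": 0, "dz": -0.1, "turn": 0, "gripper": 1},
])

```text
time: 16.45
ee_pos: [0.3991, 0.3276, 0.1041]
orientation: [0.818, 0.576, -0.001, 0.0]
contact_force: [0.6, 0.2, -1.2]
gripper_width: 0.0221
```

```bash
python3 p.py .6521 .0854 .1 -94.2
```

```text
d [-0.1427  0.3199  0.004 ] turn 1.3 | ee [0.3991 0.3276 0.1041] jaw -19.7 tilt -1.0 q7 -1.15 F [ 0.6  0.2 -1.2] w 0.0221 t 16.45
```

servo_tool([
  {"dx": -0.01, "dy": 0.022, "dz": 0, "turn": 0.09, "gripper": 1},
  {"dx": -0.03, "dy": 0.067, "dz": 0, "turn": 0.23, "gripper": 1},
  {"dx": -0.048, "dy": 0.108, "dz": 0, "turn": 0.37, "gripper": 1},
  {"dx": -0.066, "dy": 0.148, "dz": 0, "turn": 0.51, "gripper": 1},
  {"dx": -0.084, "dy": 0.188, "dz": 0, "turn": 0.65, "gripper": 1},
  {"dx": -0.102, "dy": 0.228, "dz": 0, "turn": 0.79, "gripper": 1},
  {"dx": -0.12, "dy": 0.27, "dz": 0, "turn": 0.93, "gripper": 1},
  {"dx": -0.13, "dy": 0.292, "dz": 0, "turn": 1.07, "gripper": 1},
])

```text
time: 17.25
ee_pos: [0.6323, 0.1024, 0.1029]
orientation: [0.997, 0.073, -0.001, 0.001]
contact_force: [0.3, -0.1, -0.7]
gripper_width: 0.0219
```

```bash
python3 p.py .6521 .0854 .1 -94.2
```

```text
d [0.0171 0.0197 0.0029] turn 0.22 | ee [0.6323 0.1024 0.1029] jaw -81.6 tilt -1.0 q7 -1.67 F [ 0.3 -0.1 -0.7] w 0.0219 t 17.25
```

servo_tool([
  {"dx": 0.008, "dy": 0.009, "dz": 0, "turn": 0.12, "gripper": 1},
  {"dx": 0.015, "dy": 0.017, "dz": 0, "turn": 0.22, "gripper": 1},
  {"dx": 0.015, "dy": 0.017, "dz": 0, "turn": 0.22, "gripper": 1},
  {"dx": 0.015, "dy": 0.017, "dz": 0.03, "turn": 0.22, "gripper": 1},
  {"dx": 0.015, "dy": 0.017, "dz": 0.055, "turn": 0.22, "gripper": 1},
  {"dx": 0.015, "dy": 0.017, "dz": 0.07, "turn": 0.22, "gripper": 1},
  {"dx": 0.015, "dy": 0.017, "dz": 0.073, "turn": 0.22, "gripper": 1},
  {"dx": 0.015, "dy": 0.017, "dz": 0.073, "turn": 0.22, "gripper": 1},
])

```text
time: 18.05
ee_pos: [0.648, 0.0935, 0.0321]
orientation: [1.0, -0.031, -0.001, 0.0]
contact_force: [-0.3, -0.3, -0.7]
gripper_width: 0.0216
```

```bash
python3 p.py .6521 .0854 .0223 -94.2
```

```text
d [0.0046 0.0078 0.0098] turn 0.011 | ee [0.648  0.0935 0.0321] jaw -93.5 tilt -1.0 q7 -1.85 F [-0.3 -0.3 -0.7] w 0.0216 t 18.05
```

servo_tool([
  {"dx": 0.004, "dy": 0.008, "dz": 0, "turn": 0.01, "gripper": 1},
  {"dx": 0.004, "dy": 0.008, "dz": 0, "turn": 0.01, "gripper": 1},
  {"dx": 0.004, "dy": 0.008, "dz": 0.003, "turn": 0.01, "gripper": 1},
  {"dx": 0.004, "dy": 0.008, "dz": 0.006, "turn": 0.01, "gripper": 1},
  {"dx": 0.004, "dy": 0.008, "dz": 0.006, "turn": 0.01, "gripper": 1},
  {"dx": 0.004, "dy": 0.008, "dz": 0.006, "turn": 0.01, "gripper": 1},
])

```text
time: 18.65
ee_pos: [0.6518, 0.0851, 0.0265]
orientation: [0.999, -0.036, -0.0, -0.0]
contact_force: [0.5, -0.1, -1.2]
gripper_width: 0.0218
```

```bash
python3 p.py .6521 .0854 .0223 -94.2
```

```text
d [ 0.0003 -0.0003  0.0042] turn 0.0 | ee [0.6518 0.0851 0.0265] jaw -94.2 tilt -1.0 q7 -1.85 F [ 0.5 -0.1 -1.2] w 0.0218 t 18.65
```

servo_tool([
  {"dx": 0, "dy": 0, "dz": 0.002, "turn": 0, "gripper": 1},
  {"dx": 0, "dy": 0, "dz": 0.004, "turn": 0, "gripper": 1},
  {"dx": 0, "dy": 0, "dz": 0.004, "turn": 0, "gripper": 1},
  {"dx": 0, "dy": 0, "dz": 0.004, "turn": 0, "gripper": 1},
  {"dx": 0, "dy": 0, "dz": 0.004, "turn": 0, "gripper": 1},
])

```text
time: 19.15
ee_pos: [0.6521, 0.085, 0.0226]
orientation: [0.999, -0.037, 0.0, -0.0]
contact_force: [0.4, 0.0, -0.9]
gripper_width: 0.0219
```

```bash
python3 p.py .6521 .0854 .0223 -94.2
```

```text
d [-0.0001 -0.0004  0.0003] turn 0.0 | ee [0.6521 0.085  0.0226] jaw -94.2 tilt -1.0 q7 -1.85 F [ 0.4  0.  -0.9] w 0.0219 t 19.15
```

servo_tool([
  {"dx": 0, "dy": 0, "dz": 0.0008, "turn": 0, "gripper": 1},
  {"dx": 0, "dy": 0, "dz": 0.0008, "turn": 0, "gripper": 1},
  {"dx": 0, "dy": 0, "dz": 0.0008, "turn": 0, "gripper": 0.05},
  {"dx": 0, "dy": 0, "dz": 0.0008, "turn": 0, "gripper": 0.05},
  {"dx": 0, "dy": 0, "dz": 0.0008, "turn": 0, "gripper": 0.05},
  {"dx": 0, "dy": 0, "dz": 0.0008, "turn": 0, "gripper": 0.05},
  {"dx": 0, "dy": 0, "dz": -0.02, "turn": 0, "gripper": 0.05},
  {"dx": 0, "dy": 0, "dz": -0.06, "turn": 0, "gripper": 0.05},
])

```text
time: 19.95
ee_pos: [0.6489, 0.0843, 0.0792]
orientation: [0.999, -0.037, -0.004, 0.001]
contact_force: [-0.3, 1.0, 0.5]
gripper_width: 0.0412
```

servo_tool([
  {"dx": 0, "dy": 0, "dz": -0.03, "turn": 0, "gripper": -0.6},
  {"dx": 0, "dy": 0, "dz": -0.03, "turn": 0, "gripper": -0.6},
  {"dx": 0, "dy": 0, "dz": -0.03, "turn": 0, "gripper": -0.6},
  {"dx": 0, "dy": 0, "dz": -0.03, "turn": 0, "gripper": -0.6},
])

```text
time: 20.35
ee_pos: [0.651, 0.0847, 0.1111]
orientation: [0.999, -0.037, -0.001, 0.0]
contact_force: [0.6, -0.3, 0.4]
gripper_width: 0.0649
```

```bash
python3 p.py .4515 .0645 .1 42
```

```text
d [-0.1974  0.0347  0.0116] turn -2.377 | ee [0.651  0.0847 0.1111] jaw -94.2 tilt -1.0 q7 -1.84 F [ 0.6 -0.3  0.4] w 0.0649 t 20.35
```

servo_tool([
  {"dx": -0.197, "dy": 0.035, "dz": 0, "turn": -2.377, "gripper": -0.6},
  {"dx": -0.197, "dy": 0.035, "dz": 0, "turn": -2.377, "gripper": -0.6},
  {"dx": -0.197, "dy": 0.035, "dz": 0, "turn": -2.377, "gripper": -0.6},
  {"dx": -0.197, "dy": 0.035, "dz": 0, "turn": -2.377, "gripper": -0.6},
  {"dx": -0.197, "dy": 0.035, "dz": 0, "turn": -2.377, "gripper": -0.6},
  {"dx": -0.197, "dy": 0.035, "dz": 0, "turn": -2.377, "gripper": -0.6},
  {"dx": -0.197, "dy": 0.035, "dz": 0, "turn": -2.377, "gripper": -0.6},
  {"dx": -0.197, "dy": 0.035, "dz": 0, "turn": -2.377, "gripper": -0.6},
])

```text
time: 21.15
ee_pos: [0.4517, 0.0641, 0.1112]
orientation: [0.844, 0.537, -0.001, -0.0]
contact_force: [0.1, -0.4, -0.4]
gripper_width: 0.0697
```

```bash
python3 p.py .4515 .0645 .1 42
```

```text
d [ 0.0002 -0.0003  0.0112] turn -1.171 | ee [0.4517 0.0641 0.1112] jaw -25.1 tilt -1.0 q7 -0.64 F [ 0.1 -0.4 -0.4] w 0.0697 t 21.15
```

servo_tool([
  {"dx": 0, "dy": 0, "dz": 0, "turn": -1.17, "gripper": -0.6},
  {"dx": 0, "dy": 0, "dz": 0, "turn": -1.17, "gripper": -0.6},
  {"dx": 0, "dy": 0, "dz": 0, "turn": -1.17, "gripper": -0.6},
  {"dx": 0, "dy": 0, "dz": 0, "turn": -1.17, "gripper": -0.6},
  {"dx": 0, "dy": 0, "dz": 0, "turn": -1.17, "gripper": -0.6},
  {"dx": 0, "dy": 0, "dz": 0, "turn": -1.17, "gripper": -0.6},
  {"dx": 0, "dy": 0, "dz": 0, "turn": -1.17, "gripper": -0.6},
  {"dx": 0, "dy": 0, "dz": 0, "turn": -1.17, "gripper": -0.6},
])

```text
time: 21.95
ee_pos: [0.4518, 0.0642, 0.1111]
orientation: [0.407, 0.913, -0.001, -0.001]
contact_force: [0.2, 0.2, 0.5]
gripper_width: 0.0697
```

```bash
python3 p.py .4515 .0645 .006 42
```

```text
d [0.0002 0.0002 0.1051] turn -0.001 | ee [0.4518 0.0642 0.1111] jaw 41.9 tilt -1.0 q7 0.53 F [0.2 0.2 0.5] w 0.0697 t 21.95
```

servo_tool([
  {"dx": 0, "dy": 0, "dz": 0.04, "turn": 0, "gripper": -0.6},
  {"dx": 0, "dy": 0, "dz": 0.075, "turn": 0, "gripper": -0.6},
  {"dx": 0, "dy": 0, "dz": 0.093, "turn": 0, "gripper": -0.6},
  {"dx": 0, "dy": 0, "dz": 0.101, "turn": 0, "gripper": -0.6},
  {"dx": 0, "dy": 0, "dz": 0.104, "turn": 0, "gripper": -0.6},
  {"dx": 0, "dy": 0, "dz": 0.104, "turn": 0, "gripper": -0.6},
  {"dx": 0, "dy": 0, "dz": 0.104, "turn": 0, "gripper": -0.6},
  {"dx": 0, "dy": 0, "dz": 0.104, "turn": 0, "gripper": 1},
])

```text
time: 22.75
ee_pos: [0.4539, 0.0645, 0.0096]
orientation: [0.41, 0.912, 0.001, 0.001]
contact_force: [-0.2, -0.2, 0.7]
gripper_width: 0.0666
```

servo_tool([
  {"dx": 0, "dy": 0, "dz": 0, "turn": 0, "gripper": 1},
  {"dx": 0, "dy": 0, "dz": 0, "turn": 0, "gripper": 1},
  {"dx": 0, "dy": 0, "dz": 0, "turn": 0, "gripper": 1},
  {"dx": 0, "dy": 0, "dz": 0, "turn": 0, "gripper": 1},
  {"dx": 0, "dy": 0, "dz": 0, "turn": 0, "gripper": 1},
  {"dx": 0, "dy": 0, "dz": 0, "turn": 0, "gripper": 1},
  {"dx": 0, "dy": 0, "dz": 0, "turn": 0, "gripper": 1},
  {"dx": 0, "dy": 0, "dz": 0, "turn": 0, "gripper": 1},
])

```text
time: 23.55
ee_pos: [0.4527, 0.0641, 0.0086]
orientation: [0.41, 0.912, -0.0, -0.0]
contact_force: [-1.5, -1.4, 2.7]
gripper_width: 0.0289
```

```bash
python3 p.py .4515 .0645 .006 42
```

```text
d [ 0.0011 -0.0006  0.0026] turn -0.007 | ee [0.4527 0.0641 0.0086] jaw 41.6 tilt -1.0 q7 0.49 F [-1.5 -1.4  2.7] w 0.0289 t 23.55
```

servo_tool([
  {"dx": 0, "dy": 0, "dz": 0, "turn": 0, "gripper": 1},
  {"dx": 0, "dy": 0, "dz": 0, "turn": 0, "gripper": 1},
  {"dx": 0, "dy": 0, "dz": -0.015, "turn": 0, "gripper": 1},
  {"dx": 0, "dy": 0, "dz": -0.04, "turn": 0, "gripper": 1},
  {"dx": 0, "dy": 0, "dz": -0.07, "turn": 0, "gripper": 1},
  {"dx": 0, "dy": 0, "dz": -0.095, "turn": 0, "gripper": 1},
  {"dx": 0, "dy": 0, "dz": -0.095, "turn": 0, "gripper": 1},
  {"dx": 0, "dy": 0, "dz": -0.095, "turn": 0, "gripper": 1},
], grip_force=35)

```text
time: 24.35
ee_pos: [0.4531, 0.0647, 0.1034]
orientation: [0.41, 0.912, 0.0, 0.0]
contact_force: [-0.4, -0.7, -1.5]
gripper_width: 0.0291
```

```bash
python3 p.py .6459 .0006 .105 85.8
```

```text
d [-0.176   0.1016 -0.0015] turn -0.771 | ee [0.4531 0.0647 0.1034] jaw 41.6 tilt -1.0 q7 0.52 F [-0.4 -0.7 -1.5] w 0.0291 t 24.35
```

servo_tool([
  {"dx": -0.018, "dy": 0.01, "dz": 0, "turn": -0.1, "gripper": 1},
  {"dx": -0.053, "dy": 0.031, "dz": 0, "turn": -0.22, "gripper": 1},
  {"dx": -0.088, "dy": 0.051, "dz": 0, "turn": -0.35, "gripper": 1},
  {"dx": -0.123, "dy": 0.071, "dz": 0, "turn": -0.48, "gripper": 1},
  {"dx": -0.15, "dy": 0.087, "dz": 0, "turn": -0.61, "gripper": 1},
  {"dx": -0.168, "dy": 0.097, "dz": 0, "turn": -0.71, "gripper": 1},
  {"dx": -0.175, "dy": 0.101, "dz": 0, "turn": -0.771, "gripper": 1},
  {"dx": -0.175, "dy": 0.101, "dz": 0, "turn": -0.771, "gripper": 1},
])

```text
time: 25.15
ee_pos: [0.6443, -0.0001, 0.1005]
orientation: [0.037, 0.999, 0.0, -0.002]
contact_force: [-0.1, -0.2, -2.3]
gripper_width: 0.0284
```

servo_tool([
  {"dx": 0, "dy": 0, "dz": 0.03, "turn": 0, "gripper": 1},
  {"dx": 0, "dy": 0, "dz": 0.055, "turn": 0, "gripper": 1},
  {"dx": 0, "dy": 0, "dz": 0.065, "turn": 0, "gripper": 1},
  {"dx": 0, "dy": 0, "dz": 0.069, "turn": 0, "gripper": 1},
  {"dx": 0, "dy": 0, "dz": 0.069, "turn": 0, "gripper": 1},
  {"dx": 0, "dy": 0, "dz": 0.069, "turn": 0, "gripper": 1},
])

```text
time: 25.75
ee_pos: [0.6456, 0.0008, 0.0359]
orientation: [0.037, 0.999, 0.0, 0.001]
contact_force: [0.0, 0.2, -1.1]
gripper_width: 0.0287
```

```bash
python3 p.py .6459 .0006 .0256 85.8
```

```text
d [-0.0003 -0.0002  0.0103] turn -0.001 | ee [0.6456 0.0008 0.0359] jaw 85.8 tilt -1.0 q7 1.39 F [ 0.   0.2 -1.1] w 0.0287 t 25.75
```

servo_tool([
  {"dx": 0, "dy": 0, "dz": 0.003, "turn": 0, "gripper": 1},
  {"dx": 0, "dy": 0, "dz": 0.006, "turn": 0, "gripper": 1},
  {"dx": 0, "dy": 0, "dz": 0.008, "turn": 0, "gripper": 1},
  {"dx": 0, "dy": 0, "dz": 0.009, "turn": 0, "gripper": 1},
  {"dx": 0, "dy": 0, "dz": 0.0095, "turn": 0, "gripper": 1},
  {"dx": 0, "dy": 0, "dz": 0.0095, "turn": 0, "gripper": 1},
  {"dx": 0, "dy": 0, "dz": 0.0095, "turn": 0, "gripper": 1},
])

```text
time: 26.45
ee_pos: [0.6446, 0.0006, 0.0256]
orientation: [0.037, 0.999, -0.0, -0.0]
contact_force: [-3.4, 0.3, 5.4]
gripper_width: 0.0286
```

```bash
python3 p.py .6459 .0006 .0256 85.8
```

```text
d [-0.0013  0.0001  0.    ] turn -0.0 | ee [6.446e-01 6.000e-04 2.560e-02] jaw 85.8 tilt -1.0 q7 1.38 F [-3.4  0.3  5.4] w 0.0286 t 26.45
```

servo_tool([
  {"dx": 0, "dy": 0, "dz": 0, "turn": 0, "gripper": -0.15},
  {"dx": 0, "dy": 0, "dz": 0, "turn": 0, "gripper": -0.15},
  {"dx": 0, "dy": 0, "dz": 0, "turn": 0, "gripper": -0.15},
  {"dx": 0, "dy": 0, "dz": 0, "turn": 0, "gripper": -0.15},
  {"dx": 0, "dy": 0, "dz": -0.02, "turn": 0, "gripper": -0.15},
  {"dx": 0, "dy": 0, "dz": -0.06, "turn": 0, "gripper": -0.15},
  {"dx": 0, "dy": 0, "dz": -0.11, "turn": 0, "gripper": -0.15},
  {"dx": 0, "dy": 0, "dz": -0.15, "turn": 0, "gripper": -0.15},
])

```text
time: 27.25
ee_pos: [0.6452, 0.0006, 0.1777]
orientation: [0.037, 0.999, 0.0, 0.001]
contact_force: [-0.2, -0.7, -0.2]
gripper_width: 0.0502
```

servo_tool([
  {"dx": 0.04, "dy": 0, "dz": -0.03, "turn": 0, "gripper": -0.15},
  {"dx": 0.08, "dy": 0, "dz": -0.05, "turn": 0, "gripper": -0.15},
  {"dx": 0.12, "dy": 0, "dz": -0.05, "turn": 0, "gripper": -0.15},
  {"dx": 0.15, "dy": 0, "dz": -0.05, "turn": 0, "gripper": -0.15},
  {"dx": 0.15, "dy": 0, "dz": -0.05, "turn": 0, "gripper": -0.15},
  {"dx": 0.15, "dy": 0, "dz": -0.05, "turn": 0, "gripper": -0.15},
])

```text
time: 27.85
ee_pos: [0.4954, 0.0115, 0.2256]
orientation: [0.037, 0.999, -0.0, 0.001]
contact_force: [0.3, 0.2, -0.6]
gripper_width: 0.0499
```

```bash
cat > chk.py <<'E'
from m import *
for n in('scene','side'): d=snap(n); cv2.imwrite(f'pics/{n}1.png',d['color'][...,::-1])
print(state()['ee_pos'])
P,C=topdown(zlo=.0215,zhi=.06)
c=np.array([.649,.043]);t=np.radians(85.8);u=np.array([np.cos(t),np.sin(t)]);v=np.array([u[1],-u[0]])
for a,col,s in comps(P,C,3):
    q=a[:,:2]-c; al,ac=q@u,q@v
    if abs(al.mean())<.24 and abs(ac.mean())<.06:
        r=cv2.minAreaRect((np.c_[al,ac]*1000).astype(np.float32)); print(len(a),'along/across mm',np.round(r[0],1),np.round(r[1],1),round(r[2],1),'ztop',np.percentile(a[:,2],95).round(4),np.median(col,0))
E
python3 chk.py
```

```text
[0.49604973 0.01155408 0.2251495 ]
949 along/across mm [-205.3   -0.4] [93.3 20.2] 89.4 ztop 0.0352 [229. 181. 132.]
1735 along/across mm [-127.3   -2.2] [77.6 41.6] 89.9 ztop 0.0493 [205. 163.  92.]
1145 along/across mm [-42.3  -3.4] [36.5 63.1] 1.3 ztop 0.045 [206. 164.  92.]
696 along/across mm [40.9  0.5] [49.8 29.5] 89.0 ztop 0.0408 [215. 171.  95.]
359 along/across mm [128.1  -1.2] [34.  21.9] 89.5 ztop 0.037 [223. 181.  98.]
360 along/across mm [204.3   0.9] [30.1 27.7] 12.6 ztop 0.0392 [253. 232. 177.]
```

View pics/side1.png

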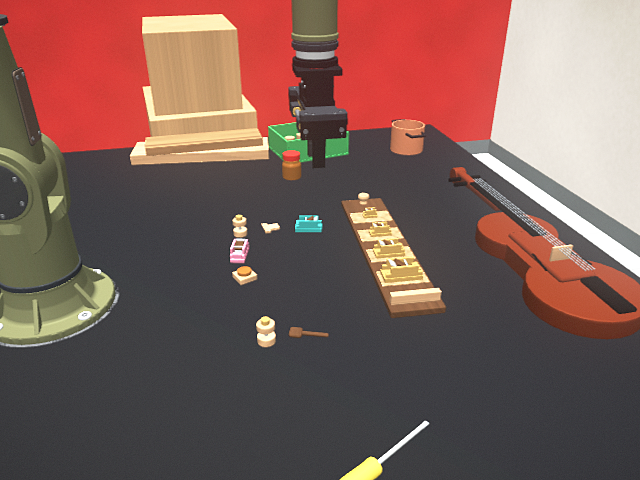

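View pics/scene1.png

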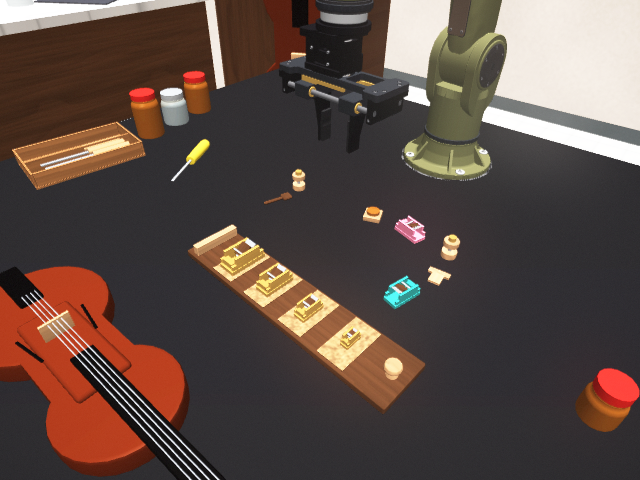

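Both views show the planes in order from the knob to the bar: scene (349,338), (308,306), (274,279) and (241,256). Each stands centred on its pad, the arm is clear, and the look-alikes haven't moved. Handing in.

```bash
python3 -c "
from cell import *
print(finish_job())"
```

```text
the job is handed in; nothing more can be done
None
```

All four brass planes are on the rail in size order, from the smallest (a) beside the knob to the largest (d) beside the bar. They have been let go, and the job was handed in at about 28 s. I didn't touch the pink and turquoise look-alikes.

The last check used depth from both fixed cameras:

| Check | Measured | Limit |
|---|---|---|
| Plane centres from pad centres | within about 4 mm | 14 mm |
| Lengths off square across the rail | within about 1.5° | 0.3 rad (about 17°) |
| Tops of a, b, c and d | about 37, 41, 45 and 49 mm above the bench, as expected for standing on their soles | sole height within 4 mm |

- **Pad positions:** I worked these out from the measured rail centre and the given spacing, not from each pad separately. The photos show the planes in the middle of their pads.
- **Release of b:** I did not see a clear contact force before letting go of b, so I lowered it 0.8 mm more and then opened the gripper. The depth check shows it seated at the right height.
- **Failed calls:** Three early move calls were refused for missing fields, without moving the arm. No other check failed or disagreed.

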